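Clamp the loaf tin on the holding board and wedge the bar fast

TASK

Clamp the loaf tin on the wooden holding board: slide the metal bar up until it presses the tin squarely against the board's end fence with no gap left. Then push the thumb wedge firmly along its ramp, towards the tin, until it jams tight and locks the bar, and let go. Leave the other kitchen things where they are.

Things in the scene. Friction and masses are not known exactly. Their poses are not given: they have to be found in the camera images.
- board: Wooden holding board fixed to the table, 190 (x) x 380 (y) x 18 mm thick; origin at the centre of its underside, z up. Everything slides along its y axis. The sliding bar's stem (top 34 mm above the table) lies along x = 0, towards -y; a straight wooden guide (top 38 mm above the table) flanks it on the -x side.
- fence (a point): Middle of the lower edge of the end fence's inner face, on the board's top (18 mm above the table), at board y = +165 mm. The fence is upright wood across the board's +y end, 170 mm along x, 20 mm thick, top 63 mm above the table.
- ramp (a point): Middle of the lower edge of the ramp's inner face, on the board's top. The ramp is a wooden block 140 mm long on the +x side of the bar's stem; its inner face closes in on the stem towards board +y, 18 mm per 100 mm. A thin steel keeper plate on it (39 to 41 mm above the table) overhangs the slot by 8 mm and keeps the wedge down.
- bar (a joint): Travel of the T-shaped aluminium bar, m, 0 to 0.10, growing towards the fence (board +y); it stays where left and takes about 3 N, more when pushing the tin. Its pushing face is at board y = value - 0.005: 0.085 with the tin square between bar and fence. Crosshead 120 (x) x 20 (y) mm, top 58 mm above the table; stem behind it 30 mm wide, 240 mm long.
- bar_post (a point): Point on the axis of the round upright steel post, 22 mm in diameter, by which the bar is moved. The post stands on the middle of the crosshead, from 58 to 103 mm above the table; this point is 83 mm above the table and 10 mm behind the pushing face.
- wedge (a joint): Travel of the captive wooden wedge along its ramp, m, 0 to 0.075, growing towards the fence (board +y). The wedge is 80 mm long (y), 18 high, 16 thick in front (+y), 30 at the rear. It slides with about 4 N and stays where left; loose below about 0.046, where it meets the bar's stem; a push of about 15 N then jams it within a few mm more, and it stays jammed when let go.
- wedge_tab (a point): Middle of the top of the wedge's upright thumb tab, 68 mm above the table. The tab is a wooden block 22 (x) x 14 (y) mm rising from the wedge's top (36 mm above the table), 20 mm behind the wedge's middle. The space behind it (board -y) is free from 42 mm above the table up.
- tin: Dark steel open loaf tin standing loose on the board between bar and fence, 150 (x) x 85 (y) x 55 mm high, 3 mm walls, about 0.25 kg, somewhat crooked at the start; origin at the centre of its underside, 18 mm above the table.
There are look-alikes about, which are no part of the job. Leave any turquoise or yellow look-alike of the tin alone.

How it is judged:
By the outcome, as a careful person would: the job done as asked, in the order asked, and still so for the second after the job is handed in, with the robot touching nothing.
It also fails if it takes over 48 s, if anything falls off the work surface, if the arm or the gripper's body presses on something with over 40 N, if the wrist force passes 120 N, or if a joint passes its speed limit or range.

ROBOT

A 6-joint arm with a two-finger parallel gripper is mounted at the origin on the work surface. World frame = base frame: x ahead of the robot, y to its left, z up, the work surface at z = 0. Lengths are in m, angles in degrees, forces in N, time in s.
With the tool pointing down it reaches from about 0.4 to 0.825 m from the base axis. Payload 7 kg.
Tool frame: the origin (TCP) lies midway between the tips of the shut fingers; the grasp point (between the pads) lies 19 mm behind it; z points along the fingers, y is the line along which they close (so a half turn about z gives the same grasp; the last joint's range is limited). The gripper opens to 88 mm and grips with 3 to 60 N. Pads are 19 mm wide; open, the fingers measure 130 mm over their backs; the gripper's body (78 mm by 193 mm) begins 47 mm behind the grasp point.
Start: joints at [85.434, 20.546, 0.682, 0, -70.136, -16.507], TCP at [0.243, 0.63, 0.227] pointing down, gripper open.
Joint ranges: [-176.03, 176.03], [-82.01, 121.73], [-58.28, 71.71], [-173.87, 95.51], [-174.79, -0.11], [-173.66, 173.66]. Speed limits (degrees/s): [136.94, 136.94, 172.46, 180, 180, 180].

INTERFACE

Orientations are given as [roll, pitch, yaw] about the fixed x, y, z axes, in that order (R = Rz(yaw) Ry(pitch) Rx(roll)).
In Python, from plant import ctrl, viewer, close_job gives the robot as it stands. The module is installed in compiled form; this text tells all that it offers.
- The arm moves only by the tool step_arm, never from a script. Its argument "moves" is a list that holds one entry, the list of rows, each a list of 5 numbers: the shift along the world's x, y, z in cm, then the turn about the world's z in rad, then the finger opening in cm, from 0 to 8.76. In form: [[[tx, ty, tz, twist, grip], ...]]. A call has 1 to 10 rows; each row shifts and turns the commanded pose from where the row before left it; what a row does not reach is not made up. A row lasts 1/10 s, in which the tool goes at most 50 mm and 8.59 degrees, less where a joint would pass 70% of its speed; a pose out of reach is approached as far as the arm can. A call with a gripper value outside its range is refused whole. The fingers move at their own pace and stop on an object; the grip force is fixed at half the most. Time passes only in rows, so rows that do not move let the fingers close. It gives the time, the measured TCP pose, the force, the opening and the grip force at its end, in the units of the state.
- ctrl.get_obs(): the state, without advancing time (a new reading comes with each control period).
- viewer.snapshot(name): name is "scene" or "top" or "wrist"; returns (picture, depth): 420x560x3 uint8, blue, green, red; 420x560 float32, m along the optical axis (not along the pixel's ray), 0 where there is no reading.
- viewer.camera_info(name): a dict with "camera_matrix" (3x3 intrinsics, pixels), "eye" and "orientation" of the camera in the world. Camera axes: x right, y down, z forward; pixel columns grow to the right and rows downward; lengths in m; the calibration is good to about 2 mm. The wrist camera is an equidistant fisheye: a pixel r from the principal point sees the ray r / f radians off the axis. A picture is of the moment at which its call begins: read the wrist's pose just before it. camera_info takes no time and is no camera call; for the wrist camera it gives the pose at the moment of the call.
- close_job(): hands the job in; it is judged then, once.
The state is a dict: "clock": time; "joint_pos": joint angles; "qvel": joint speeds; "tau": joint torques, N m; "tool_pos": TCP position; "orientation": TCP orientation; "force": force on the tool from outside, world axes, zero at the start; "moment": the same for the moment, N m; "opening": finger opening in m; "gripper_force": force on a finger pad.
Only numpy, scipy, OpenCV 4.12 (cv2) and the standard library are available. Lean on these libraries where they do the work, as an engineer would, in place of code of your own. Each camera call takes 0.05 s, during which the arm holds its last target. There are 200 camera calls.

## Working session

There is one attempt and no reset: what is moved stays moved. The work goes in short steps, Python scripts to look and compute and a tool call to move; the robot and the scene stay as the last step left them, time stands still between calls to the robot, and variables do not carry over. Pictures are saved under pics/ and viewed, at most 10 in all, crops included, and the job is handed in when it is done.

Besides the shell and the picture viewer there is one more tool, called as a command line: name --argument value ..., lists and objects as JSON in quotes. step_arm: Moves the arm, as the interface text tells. Its arguments: {"type":"object","properties":{"moves":{"type":"array","items":{"type":"array","items":{"type":"array","items":{"type":"number"}}}}},"required":["moves"]}

```bash
mkdir -p pics; cat > h.py <<'E'
import numpy as np,cv2
from plant import ctrl,viewer,close_job
from scipy.spatial.transform import Rotation as R
def snap(n,f=None):
    p,d=viewer.snapshot(n); i=viewer.camera_info(n)
    if f: cv2.imwrite('pics/'+f,p); np.savez('pics/'+n,p=p,d=d)
    return p,d,i
E
python3 - <<'E'
from h import *
for n in('top','scene'):
    p,d,i=snap(n,n+'1.png'); print(n,i)
print(ctrl.get_obs())
E
```

```text
top {'camera_matrix': array([[437.54563518,   0.        , 283.86111573],
       [  0.        , 437.54563518, 203.11883877],
       [  0.        ,   0.        ,   1.        ]]), 'eye': array([0.40015972, 0.04698497, 1.06830533]), 'orientation': array([-175.48147585,   -0.25211443,  -89.66889071])}
scene {'camera_matrix': array([[433.12735746,   0.        , 275.86373164],
       [  0.        , 433.12735746, 213.43035251],
       [  0.        ,   0.        ,   1.        ]]), 'eye': array([ 0.82597086, -0.23573159,  0.80063636]), 'orientation': array([-146.47881401,    0.25622132,   49.15284531])}
{'clock': 0.1, 'joint_pos': array([ 8.54338235e+01,  2.05880697e+01,  6.41076662e-01, -1.53485948e-02,
       -7.01338767e+01, -1.65071704e+01]), 'qvel': array([-0.04849445, -0.0459695 ,  0.0919083 ,  0.06096419, -0.0342186 ,
       -0.07040343]), 'tau': array([-2.00586997e-03, -5.84160411e+01,  2.93750614e+01,  7.01549426e+00,
        1.01327710e-02, -5.57149258e-05]), 'tool_pos': array([0.24258736, 0.62947299, 0.22573113]), 'orientation': array([ 1.79918363e+02, -9.14497445e-03, -2.10785664e+01]), 'force': array([ 0.59930703, -0.81056198,  0.21628972]), 'moment': array([-0.02319885, -0.00958408,  0.00806906]), 'gripper_force': 0.0, 'opening': 0.08734227658404099}
```

View pics/top1.png

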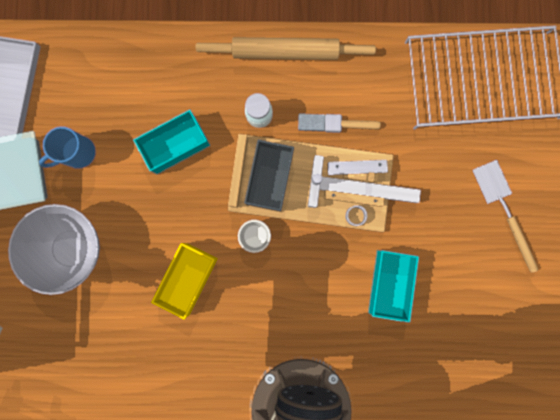

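View pics/scene1.png

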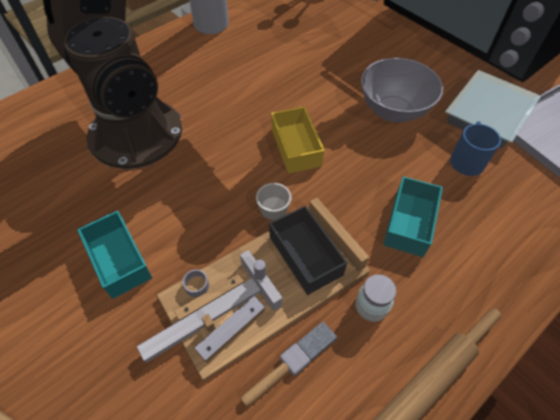

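Top: board (230–395, 135–230), with the fence at its left end (world +y). The dark tin is at (270,173), the bar post at about (317,181), and the ramp with its keeper at (357,167). There is a ring on the board at (356,215). The turquoise tins at (172,141) and (394,286) and the yellow one at (185,281) are look-alikes. I'll enlarge the board and fit its pose.

```bash
cat >> h.py <<'E'
def cloud(d,i):
    K=i['camera_matrix']; v,u=np.mgrid[0:d.shape[0],0:d.shape[1]]
    c=np.dstack([(u-K[0,2])/K[0,0]*d,(v-K[1,2])/K[1,1]*d,d])
    return c@R.from_euler('xyz',i['orientation'],degrees=True).as_matrix().T+i['eye']
E
python3 - <<'E'
from h import *
t=np.load('pics/top.npz'); s=np.load('pics/scene.npz')
i=viewer.camera_info('top')
W=cloud(t['d'],i); 
a=cv2.resize(t['p'][125:240,220:430],None,fx=3.7,fy=3.7,interpolation=cv2.INTER_CUBIC)
b=cv2.resize(s['p'][180:380,130:380],None,fx=3,fy=3,interpolation=cv2.INTER_CUBIC)
cv2.imwrite('pics/a.png',a); cv2.imwrite('pics/b.png',b)
print(W[300,200],W[60,150])
sub=W[125:240,220:430]
print(np.round(sub[::8,::9,2]*1000).astype(int))
for name,lo,hi in(('board',.010,.024),('tall',.085,.12),('fence',.056,.07)):
    m=(sub[...,2]>lo)&(sub[...,2]<hi)
    n,l,st,c=cv2.connectedComponentsWithStats(m.astype(np.uint8))
    for k in range(1,n):
        if st[k,4]>6:
            P=sub[l==k]; r=cv2.minAreaRect(P[:,:2].astype(np.float32)*1000)
            print(name,st[k],P.mean(0).round(4),r)
E
```

```text
[ 0.24921309  0.24367546 -0.00305742] [8.42821660e-01 3.80807390e-01 4.29162243e-04]
[[  1  -2   2   4  31  13   4   0   4  17  20  17  21  17  21  22  20  20
    6  -1   0  -1  32  32]
 [ -2   2   1   1  -1   4   0   1   1   1  -2   3   3  -1   1   1  -1   0
    3  -1  -2   5   2   0]
 [  3   2  66  28  18  77  15  19   5   1   3   3   3   1   2   0  -1   4
    0   5  -1   1   0   2]
 [  0   0  64  18  75  24  26  42  77  14  21  18  19  21  17   0   0   2
    1   1   1  -2   3   1]
 [  2   0  67  21  43  25  22  24  17  17  20  61  18  18  17  20  20  18
   22  20   1   3   3   1]
 [ -1  -1  66  16  26  22  21  23  20  18  18  62  43  44  41  43  40  42
   42  21   4   3   2   0]
 [ -2   4  65  21  23  23  22  23  17  22  18  57  41  38  41  40  42  70
   16   1   4   1   2   0]
 [  1   4  63  16  17  24  20  24  20  18  20 103  35  34  35  23  22  69
   21   3   3   1   4   4]
 [ -6   2  62  76  24  25  22  73  20  19  62  33  33  36  37  35  34  34
   34  34  35  34   5   1]
 [  0  62  45  55  24  22  22  78  21  21  62  19  38  37  39  39  40  41
   36  32  35  36  36   3]
 [  0
[... 1949 characters left out ...]
152.36575317382812), (20.681922912597656, 170.10340881347656), 82.61478424072266)
fence [39 17 27  6 32] [0.616  0.0742 0.0625] ((615.6432495117188, 71.54745483398438), (62.066280364990234, 1.7668495178222656), 78.76644897460938)
fence [ 92  31  11  20 156] [ 0.5697 -0.0342  0.0594] ((567.8091430664062, -34.45103073120117), (19.982858657836914, 46.96995544433594), 82.45780181884766)
fence [147  47   8  11  50] [ 0.54   -0.1557  0.0668] ((541.4784545898438, -156.39688110351562), (14.230603218078613, 21.694305419921875), 80.02587127685547)
fence [ 88  55  12  27 188] [ 0.4999 -0.0255  0.0594] ((502.3567810058594, -25.952333450317383), (20.193063735961914, 59.30878829956055), 83.81324005126953)
```

View pics/a.png

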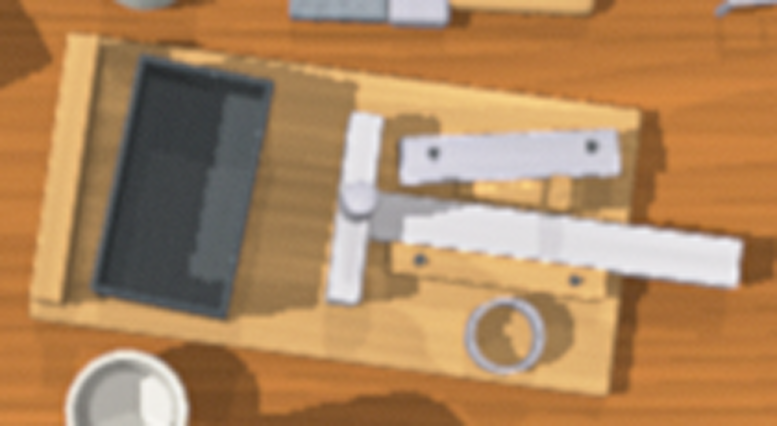

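View pics/b.png

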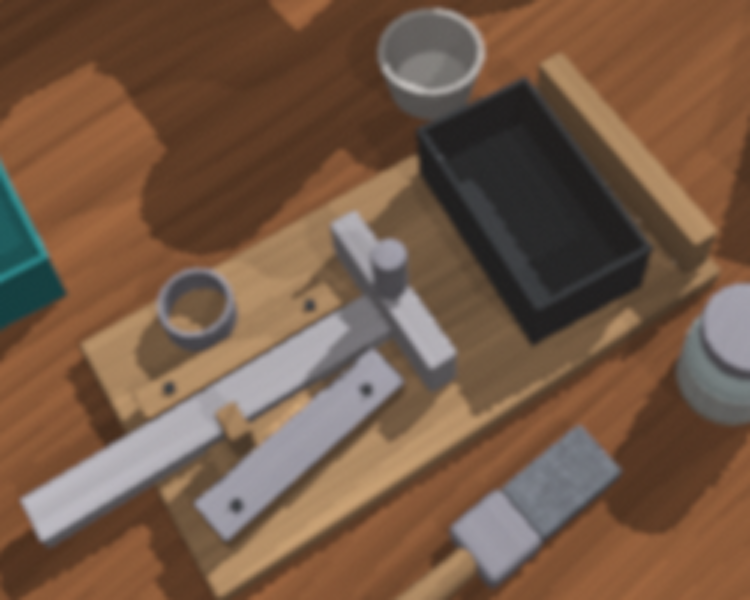

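The crops show the tab at (548,237) in the top crop and (232,418) in the scene crop, right of the stem, and the post at (357,198). The fits agree:

| Item | Measured | Check |
|---|---|---|
| Board | centre (0.5336, -0.0213), +y at 82.5° | – |
| Post | board (-1, -8) mm | bar travel ≈ 0.007 |
| Tab | board (25, -133) mm, z = 67 mm | height matches the 68 mm given |

The dark tin between the bar and the fence is the one meant. The turquoise and yellow ones stand off the board. I'll move above the post.

step_arm --moves '[[[1.8, -4.1, 0, -0.133, 8.7], [1.8, -4.1, 0, -0.133, 8.7], [1.8, -4.1, 0, -0.133, 8.7], [1.8, -4.1, 0, -0.133, 8.7], [1.8, -4.1, 0, -0.133, 8.7], [1.8, -4.1, 0, -0.133, 8.7], [1.8, -4.1, 0, -0.133, 8.7], [1.8, -4.1, 0, -0.133, 8.7], [1.8, -4.1, 0, -0.133, 8.7], [1.8, -4.1, 0, -0.133, 8.7]]]'

```text
clock: 1.1
tool_pos: [0.4229, 0.218, 0.2265]
orientation: [180.0, 0.0, -97.6]
force: [1.6, 1.0, 0.1]
opening: 0.087
gripper_force: 0.0
```

step_arm --moves '[[[1.8, -4.1, 0, 0, 6], [1.8, -4.1, 0, 0, 6], [1.8, -4.1, 0, 0, 6], [1.8, -4.1, 0, 0, 6], [1.8, -4.1, 0, 0, 6], [1.8, -4.1, 0, 0, 6], [0, 0, 0, 0, 6], [0, 0, 0, 0, 6], [0, 0, 0, 0, 6]]]'

```text
clock: 2.0
tool_pos: [0.5303, -0.0258, 0.2263]
orientation: [180.0, -0.0, -97.3]
force: [-0.9, 0.2, 0.3]
opening: 0.0602
gripper_force: 0.0
```

```bash
python3 - <<'E'
from h import *
t=np.load('pics/top.npz');W=cloud(t['d'],viewer.camera_info('top'))
for u,v in((258,103),(254,236),(356,215)):
    P=W[v-15:v+16,u-15:u+16].reshape(-1,3); print(P[P[:,2].argmax()])
o=ctrl.get_obs();print(o['tool_pos'],o['orientation'],o['force'],o['clock'],o['opening'])
E
```

```text
[0.40015972 0.04698497 1.06830533]
[0.40015972 0.04698497 1.06830533]
[0.40015972 0.04698497 1.06830533]
[ 0.5303331  -0.02583499  0.22631024] [ 1.79969458e+02 -5.14748032e-04 -9.72766276e+01] [-0.89232632  0.17888174  0.29298805] 2.0 0.06024462979905494
```

step_arm --moves '[[[0.15, -0.35, -3, 0, 6], [0, 0, -3, 0, 6], [0, 0, -3, 0, 6], [0, 0, -3, 0, 6], [0, 0, -1.5, 0, 6], [0, 0, -1.5, 0, 6], [0, 0, 0, 0, 6], [0, 0, 0, 0, 6]]]'

```text
clock: 2.8
tool_pos: [0.5323, -0.0287, 0.077]
orientation: [-180.0, -0.0, -97.2]
force: [0.2, 0.2, 0.9]
opening: 0.0603
gripper_force: 0.0
```

```bash
python3 - <<'E'
from h import *
t=np.load('pics/top.npz');W=cloud(t['d'],viewer.camera_info('top'))
for u,v in((258,103),(254,236),(356,215)):
    P=W[v-15:v+16,u-15:u+16].reshape(-1,3); P=P[P[:,2]<.5]; print(P[P[:,2].argmax()])
p,d,i=snap('wrist','w1.png')
E
```

```text
[0.71324324 0.0943986  0.09093092]
[0.43851715 0.10751864 0.05043177]
[ 0.45148157 -0.10446427  0.04928665]
```

View pics/w1.png

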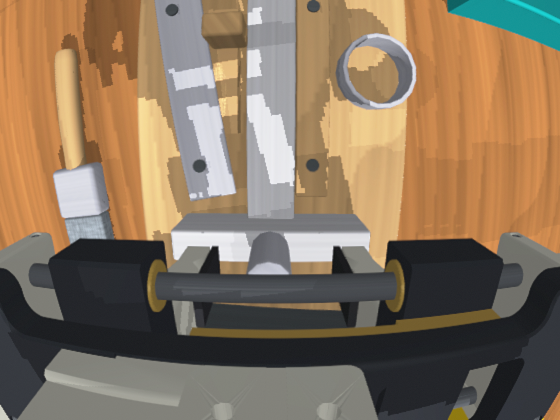

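The wrist view shows the post (270,255) between the fingers, with the tab at (224,28). I'll close on it and push.

step_arm --moves '[[[0, 0, 0, 0, 1.5], [0, 0, 0, 0, 1.5], [0, 0, 0, 0, 1.5], [0, 0, 0, 0, 1.5], [0, 0, 0, 0, 1.5], [0, 0, 0, 0, 1.5]]]'

```text
clock: 3.45
tool_pos: [0.5356, -0.0293, 0.0772]
orientation: [-179.7, 0.1, -97.2]
force: [10.6, -2.9, -7.0]
opening: 0.0212
gripper_force: 30.0
```

step_arm --moves '[[[0.09, 0.69, 0, 0, 1.5], [0.09, 0.69, 0, 0, 1.5], [0.09, 0.69, 0, 0, 1.5], [0.09, 0.69, 0, 0, 1.5], [0.09, 0.69, 0, 0, 1.5], [0.09, 0.69, 0, 0, 1.5], [0.09, 0.69, 0, 0, 1.5], [0.09, 0.69, 0, 0, 1.5]]]'

```text
clock: 4.25
tool_pos: [0.5428, 0.0259, 0.0772]
orientation: [-179.7, 0.1, -97.2]
force: [11.3, -5.5, -7.0]
opening: 0.0213
gripper_force: 30.0
```

step_arm --moves '[[[0.35, 0.4, 0, 0, 1.5], [0.05, 0.4, 0, 0, 1.5], [0.05, 0.4, 0, 0, 1.5], [0.05, 0.3, 0, 0, 1.5], [0, 0, 0, 0, 1.5]]]'

```text
clock: 4.75
tool_pos: [0.5447, 0.0406, 0.0771]
orientation: [-180.0, -0.0, -97.3]
force: [-0.6, -1.5, 5.9]
opening: 0.0212
gripper_force: 30.0
```

step_arm --moves '[[[0.03, 0.2, 0, 0, 1.5], [0.03, 0.2, 0, 0, 1.5], [0, 0, 0, 0, 1.5]]]'

```text
clock: 5.05
tool_pos: [0.5452, 0.0443, 0.0772]
orientation: [-180.0, -0.0, -97.3]
force: [-0.7, -2.2, 6.2]
opening: 0.0214
gripper_force: 30.0
```

step_arm --moves '[[[0.03, 0.2, 0, 0, 1.5], [0.03, 0.2, 0, 0, 1.5], [0, 0, 0, 0, 1.5], [0, 0, 0, 0, 1.5]]]'

```text
clock: 5.45
tool_pos: [0.5457, 0.0478, 0.0772]
orientation: [-180.0, -0.1, -97.3]
force: [-0.4, -4.6, 6.9]
opening: 0.0213
gripper_force: 30.0
```

step_arm --moves '[[[0.02, 0.15, 0, 0, 1.5], [0, 0, 0, 0, 1.5], [0, 0, 0, 0, 1.5]]]'

```text
clock: 5.75
tool_pos: [0.5456, 0.0479, 0.0771]
orientation: [180.0, -0.2, -97.3]
force: [1.5, -11.3, 6.2]
opening: 0.0214
gripper_force: 30.0
```

step_arm --moves '[[[0.02, 0.2, 0, 0, 1.5], [0, 0, 0, 0, 1.5], [0, 0, 0, 0, 1.5]]]'

```text
clock: 6.05
tool_pos: [0.5456, 0.0481, 0.0771]
orientation: [179.9, -0.3, -97.3]
force: [3.2, -20.8, 5.9]
opening: 0.0212
gripper_force: 30.0
```

```bash
python3 - <<'E'
from h import *
p,d,i=snap('top','top2.png')
q,_,_=snap('scene')
a=cv2.resize(p[125:240,220:430],None,fx=3.7,fy=3.7,interpolation=cv2.INTER_CUBIC)
b=cv2.resize(q[180:380,130:380],None,fx=3,fy=3,interpolation=cv2.INTER_CUBIC)
cv2.imwrite('pics/b2.png',b)
E
```

```text
(no output)
```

View pics/b2.png

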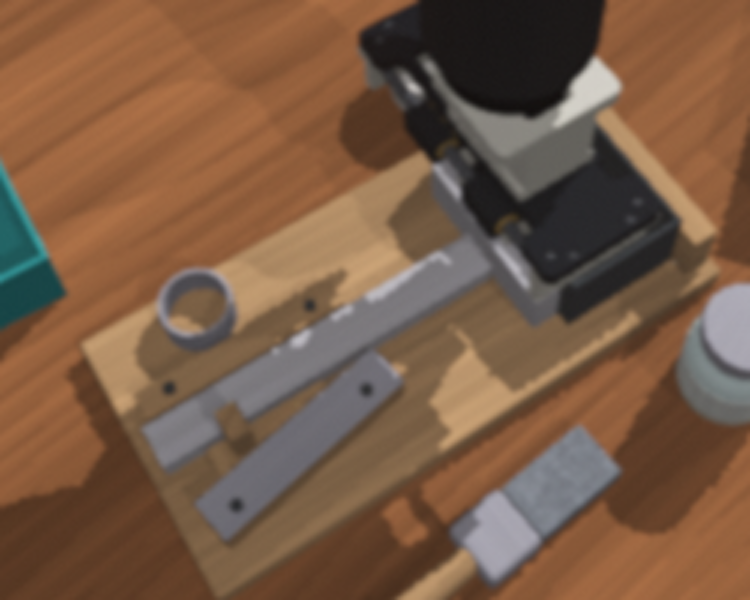

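The tin sits square between the bar and the fence. The push stalled at 21 N with travel ≈ 0.085. I'll release, rise and go behind the tab.

step_arm --moves '[[[-0.04, -0.3, 0, 0, 1.5], [0, 0, 0, 0, 1.5], [0, 0, 0, 0, 6], [0, 0, 0, 0, 6], [0, 0, 0, 0, 6], [0, 0, 0, 0, 6], [0, 0, 2, 0, 6], [0, 0, 3, 0, 6], [0, 0, 3, 0, 6], [0, 0, 1, 0, 6]]]'

```text
clock: 7.15
tool_pos: [0.5471, 0.0497, 0.1697]
orientation: [-179.8, 0.1, -97.2]
force: [0.4, 0.5, 0.1]
opening: 0.0601
gripper_force: 0.0
```

step_arm --moves '[[[-0.1, -4, 0, 0, 0], [-0.1, -4, 0, 0, 0], [-0.1, -4, 0, 0, 0], [-0.1, -4, 0, 0, 0], [-0.1, -4, 0, 0, 0], [-0.1, -4.6, 0, 0, 0], [0, 0, 0, 0, 0], [0, 0, 0, 0, 0], [0, 0, 0, 0, 0]]]'

```text
clock: 8.05
tool_pos: [0.5394, -0.1964, 0.1662]
orientation: [180.0, 0.0, -97.3]
force: [-0.4, -0.5, -0.0]
opening: 0.0007
gripper_force: 0.0
```

```bash
python3 - <<'E'
from h import *
o=ctrl.get_obs();print(o['tool_pos'],o['opening'],o['force'])
p,d,i=snap('top'); W=cloud(d,i)[125:240,220:430]
cv2.imwrite('pics/a3.png',cv2.resize(p[125:240,220:430],None,fx=3.7,fy=3.7,interpolation=cv2.INTER_CUBIC))
for name,lo,hi in(('tall',.085,.115),('fence',.056,.072)):
    m=(W[...,2]>lo)&(W[...,2]<hi)
    n,l,st,c=cv2.connectedComponentsWithStats(m.astype(np.uint8))
    for k in range(1,n):
        if st[k,4]>20:
            P=W[l==k]; print(name,st[k],P.mean(0).round(4),cv2.minAreaRect(P[:,:2].astype(np.float32)*1000))
E
```

```text
[ 0.53943589 -0.19641677  0.1661511 ] 0.0006793904255883025 [-0.40193828 -0.50877831 -0.00240255]
tall [58 44  8 11 76] [0.5414 0.0485 0.1028] ((542.510009765625, 48.877403259277344), (21.42844581604004, 15.796133041381836), 0.6289688348770142)
fence [  8   9  19  73 571] [0.5553 0.1535 0.0639] ((556.1627197265625, 152.7882537841797), (21.691261291503906, 169.61326599121094), 83.15425872802734)
fence [59 38  7  7 33] [0.5665 0.0486 0.0589] ((566.6185302734375, 47.58271789550781), (14.235286712646484, 14.377059936523438), 87.1171646118164)
fence [151  48   4  10  21] [ 0.541  -0.1609  0.0687] ((539.990234375, -160.6220245361328), (6.4585862159729, 20.435081481933594), 87.34048461914062)
fence [ 54  53  12  24 136] [0.5138 0.0526 0.0597] ((509.2441101074219, 52.760589599609375), (21.236644744873047, 53.96635437011719), 82.14827728271484)
```

View pics/a3.png

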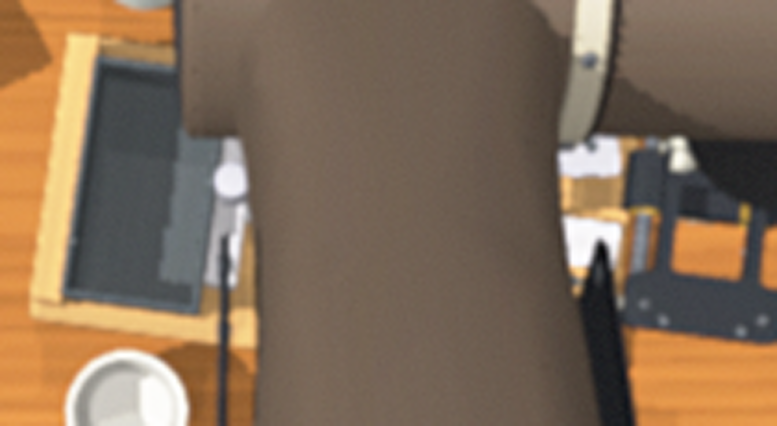

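The tin is flush against the fence along its whole length (x ≈ 97 at the top, 65 at the bottom), and the bar touches it. I'll descend behind the tab and push.

step_arm --moves '[[[0, 0, -3, 0, 0], [0, 0, -3, 0, 0], [0, 0, -3, 0, 0], [0, 0, -1.6, 0, 0], [0, 0, -1, 0, 0], [0, 0, 0, 0, 0], [0, 0, 0, 0, 0]]]'

```text
clock: 8.8
tool_pos: [0.5403, -0.1965, 0.0513]
orientation: [-180.0, -0.0, -97.2]
force: [0.8, 0.7, 0.5]
opening: 0.0003
gripper_force: 0.0
```

step_arm --moves '[[[0.06, 0.5, 0, 0, 0], [0.06, 0.5, 0, 0, 0], [0.06, 0.5, 0, 0, 0], [0.06, 0.5, 0, 0, 0], [0.06, 0.5, 0, 0, 0], [0.06, 0.5, 0, 0, 0], [0, 0, 0, 0, 0]]]'

```text
clock: 9.5
tool_pos: [0.5428, -0.1666, 0.0506]
orientation: [180.0, -0.0, -97.3]
force: [-1.0, -1.3, 0.4]
opening: 0.0003
gripper_force: 0.6
```

step_arm --moves '[[[-0.02, 0.5, 0, 0, 0], [-0.02, 0.5, 0, 0, 0], [-0.02, 0.5, 0, 0, 0], [-0.02, 0.5, 0, 0, 0], [-0.02, 0.5, 0, 0, 0], [-0.02, 0.5, 0, 0, 0]]]'

```text
clock: 10.1
tool_pos: [0.5419, -0.1405, 0.0512]
orientation: [180.0, -0.3, -97.2]
force: [2.4, -39.4, -1.7]
opening: 0.0001
gripper_force: 19.7
```

step_arm --moves '[[[-0.02, 0.4, 0, 0, 0], [-0.02, 0.3, 0, 0, 0], [0, 0.2, 0, 0, 0], [0, 0, 0, 0, 0]]]'

```text
clock: 10.5
tool_pos: [0.542, -0.1366, 0.0516]
orientation: [-180.0, -0.6, -97.2]
force: [6.0, -58.2, -4.4]
opening: 0.0007
gripper_force: 28.4
```

The force rose to 58 N and the tab has stopped. I'll back off and look.

step_arm --moves '[[[0.02, -0.5, 0, 0, 0], [0, -1, 0, 0, 0], [0, -2, 0, 0, 0], [0, -2, 0, 0, 0], [0, 0, 3, 0, 0], [0, 0, 4, 0, 0], [0, -4, 4, 0, 0], [0, -4, 0, 0, 0], [0, -4, 0, 0, 0], [0, 0, 0, 0, 0]]]'

```text
clock: 11.5
tool_pos: [0.542, -0.3016, 0.1559]
orientation: [-179.9, -0.0, -97.5]
force: [-1.2, 0.2, -0.3]
opening: 0.0005
gripper_force: 0.0
```

```bash
python3 - <<'E'
from h import *
p,d,i=snap('top'); q,e,j=snap('scene')
a=cv2.resize(p[125:240,220:430],None,fx=2.8,fy=2.8,interpolation=cv2.INTER_CUBIC)[:300]
b=cv2.resize(q[190:370,130:380],None,fx=2.35,fy=2.35,interpolation=cv2.INTER_CUBIC)[:, :588]
b=cv2.copyMakeBorder(b,0,0,0,1,cv2.BORDER_CONSTANT)[:,:588]
a=a[:, :588]; c=max(a.shape[1],b.shape[1]); f=lambda x:cv2.copyMakeBorder(x,0,0,0,c-x.shape[1],cv2.BORDER_CONSTANT)
o=np.vstack([f(a[:250]),f(b[70:])]);print(o.shape);cv2.imwrite('pics/c4.png',o[:600])
for n,D,I in(('top',d,i),('scene',e,j)):
  W=cloud(D,I)
  L=(W[...,:2]-[.5336,-.0213])@np.array([[.9914,.1305],[-.1305,.9914]])
  for nm,lo,hi,x0,x1,y0,y1 in(('tab',.058,.078,.0,.045,-.16,-.03),('post',.09,.11,-.03,.03,.03,.1),('tin',.069,.08,-.09,.09,.06,.18)):
    m=(W[...,2]>lo)&(W[...,2]<hi)&(L[...,0]>x0)&(L[...,0]<x1)&(L[...,1]>y0)&(L[...,1]<y1)
    if m.sum()>5: print(n,nm,m.sum(),np.median(L[m],0).round(4),W[m][:,2].mean().round(4),np.percentile(L[m],[2,98],axis=0).round(4).tolist(),cv2.minAreaRect(L[m].astype(np.float32)*1000))
E
```

```text
(603, 588, 3)
top tab 32 [ 0.0173 -0.0976] 0.0679 [[0.0089, -0.1011], [0.029, -0.0945]] ((18.641395568847656, -97.14708709716797), (20.764368057250977, 6.645069122314453), 7.066354274749756)
top post 79 [-0.0015  0.064 ] 0.1029 [[-0.0103, 0.0547], [0.0088, 0.074]] ((-0.9459738731384277, 63.85295104980469), (19.440771102905273, 20.20367431640625), 9.248387336730957)
top tin 438 [-0.0071  0.1228] 0.0751 [[-0.0807, 0.0796], [0.0697, 0.1661]] ((-5.481361389160156, 114.66470336914062), (107.01734924316406, 154.65243530273438), 87.9594955444336)
scene tab 111 [ 0.0265 -0.1026] 0.0671 [[0.0138, -0.1092], [0.036, -0.0955]] ((24.467479705810547, -102.01470947265625), (23.29988670349121, 14.366215705871582), 0.7984172105789185)
scene post 125 [0.0071 0.0622] 0.101 [[-0.0047, 0.0538], [0.015, 0.0732]] ((4.9819841384887695, 63.531776428222656), (20.035083770751953, 21.583023071289062), 87.06349182128906)
scene tin 589 [0.013  0.1228] 0.074 [[-0.0756, 0.0786], [0.0748, 0.1653]] ((-1.1248779296875, 113.30680847167969), (153.33078002929688, 106.50025177001953), 0.022224901244044304)
```

View pics/c4.png

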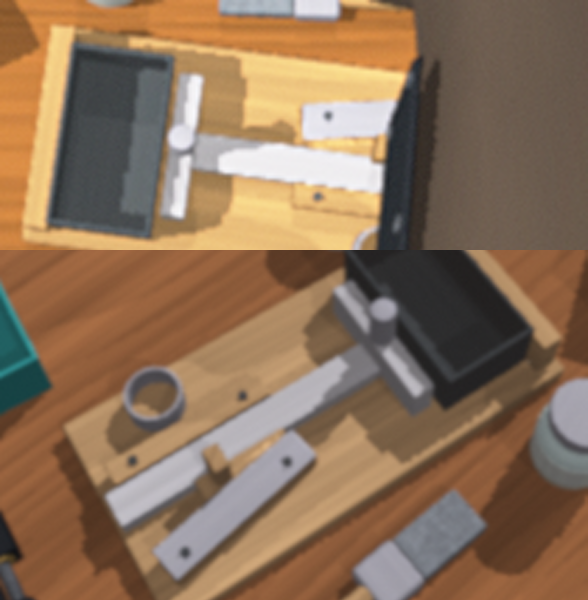

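There is now a gap of about 6 mm between the bar and the tin: post board y is about 64 mm, against 71 mm before the wedging. Tab board y is about -100 mm. So the wedge locked the bar too far back. I'll loosen the wedge from its front side, push the bar again, and then wedge more gently.

step_arm --moves '[[[0.15, 4.4, 0, 0, 0], [0.15, 4.4, 0, 0, 0], [0.15, 4.4, 0, 0, 0], [0.15, 4.4, 0, 0, 0], [0.15, 4.2, 0, 0, 0], [0, 0, -3, 0, 0], [0, 0, -3, 0, 0], [0, 0, -3, 0, 0], [0, 0, -1.4, 0, 0], [0, 0, 0, 0, 0]]]'

```text
clock: 12.6
tool_pos: [0.5476, -0.0793, 0.0498]
orientation: [179.8, -0.0, -97.2]
force: [0.2, 0.5, -0.1]
opening: 0.0006
gripper_force: 0.0
```

step_arm --moves '[[[0.02, -0.5, 0, 0, 0], [0.02, -0.5, 0, 0, 0], [0.02, -0.5, 0, 0, 0], [0.02, -0.5, 0, 0, 0], [0.02, -0.5, 0, 0, 0], [0.01, -0.3, 0, 0, 0]]]'

```text
clock: 13.2
tool_pos: [0.5505, -0.1089, 0.0522]
orientation: [-180.0, 0.0, -97.3]
force: [0.1, 2.4, 1.8]
opening: 0.0002
gripper_force: 1.1
```

Contact is just beginning. I'll push it back in small steps.

step_arm --moves '[[[0.01, -0.3, 0, 0, 0], [0.01, -0.3, 0, 0, 0], [0.01, -0.3, 0, 0, 0], [0, 0, 0, 0, 0]]]'

```text
clock: 13.6
tool_pos: [0.5508, -0.1175, 0.0519]
orientation: [-180.0, -0.0, -97.3]
force: [-0.8, 2.6, 1.7]
opening: 0.0005
gripper_force: 1.0
```

step_arm --moves '[[[0.01, -0.3, 0, 0, 0], [0.01, -0.3, 0, 0, 0], [0, 0, 0, 0, 0]]]'

```text
clock: 13.9
tool_pos: [0.5511, -0.1236, 0.0519]
orientation: [-180.0, -0.0, -97.3]
force: [-0.3, 2.6, 0.9]
opening: 0.0006
gripper_force: 1.2
```

step_arm --moves '[[[0, 0.4, 0, 0, 0], [0, 0, 3, 0, 0], [0, 0, 4, 0, 0], [0, 0, 3.5, 0, 6], [-0.15, 4, 0, 0, 6], [-0.15, 4, 0, 0, 6], [-0.15, 4, 0, 0, 6], [-0.15, 4.2, 0, 0, 6], [0, 0, 0, 0, 6], [0, 0, 0, 0, 6]]]'

```text
clock: 14.9
tool_pos: [0.5447, 0.0435, 0.1568]
orientation: [180.0, -0.0, -97.1]
force: [-0.2, -0.9, 0.1]
opening: 0.0509
gripper_force: 0.0
```

```bash
cat >> h.py <<'E'
def meas(cams=('top','scene')):
  for n in cams:
    p,d,i=snap(n); W=cloud(d,i)
    L=(W[...,:2]-[.5336,-.0213])@np.array([[.9914,.1305],[-.1305,.9914]])
    for nm,lo,hi,x0,x1,y0,y1 in(('tab',.058,.078,.0,.045,-.16,-.03),('post',.09,.11,-.03,.03,.03,.1),('tin',.069,.08,-.09,.09,.06,.18)):
      m=(W[...,2]>lo)&(W[...,2]<hi)&(L[...,0]>x0)&(L[...,0]<x1)&(L[...,1]>y0)&(L[...,1]<y1)
      if m.sum()>5: print(n,nm,m.sum(),np.median(L[m],0).round(4),np.percentile(L[m],[2,98],axis=0).round(4).tolist())
E
python3 -c "
from h import *
o=ctrl.get_obs();print(o['tool_pos'],o['opening']);meas()
p,d,i=snap('wrist','w5.png')"
```

```text
[0.54472835 0.04352736 0.15682357] 0.05091531426306573
top tab 67 [ 0.0217 -0.1157] [[0.0115, -0.1228], [0.032, -0.1093]]
top tin 89 [-0.0764  0.1603] [[-0.081, 0.084], [-0.0355, 0.1659]]
scene tab 110 [ 0.0294 -0.1173] [[0.0176, -0.1237], [0.038, -0.1104]]
scene post 125 [0.0078 0.0601] [[-0.004, 0.0522], [0.0153, 0.0702]]
scene tin 327 [0.0576 0.0856] [[-0.0706, 0.0661], [0.075, 0.165]]
```

View pics/w5.png

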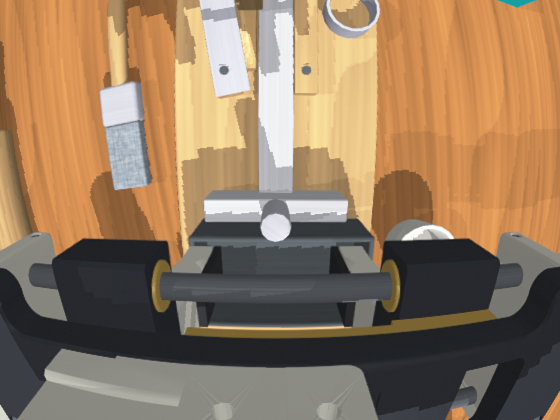

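The post (276,225) is in line between the fingers, so I'll grip and push again.

step_arm --moves '[[[0, -0.25, -3, 0, 6], [0, 0, -3, 0, 6], [0, 0, -2, 0, 6], [0, 0, 0, 0, 6], [0, 0, 0, 0, 1.5], [0, 0, 0, 0, 1.5], [0, 0, 0, 0, 1.5], [0, 0, 0, 0, 1.5], [0, 0, 0, 0, 1.5], [0, 0, 0, 0, 1.5]]]'

```text
clock: 16.05
tool_pos: [0.5447, 0.0403, 0.0774]
orientation: [180.0, 0.0, -97.3]
force: [-2.1, 0.4, 3.1]
opening: 0.0213
gripper_force: 30.0
```

step_arm --moves '[[[0.03, 0.25, 0, 0, 1.5], [0.03, 0.25, 0, 0, 1.5], [0.03, 0.25, 0, 0, 1.5], [0, 0, 0, 0, 1.5], [0, 0, 0, 0, 1.5]]]'

```text
clock: 16.55
tool_pos: [0.5456, 0.0473, 0.0773]
orientation: [180.0, -0.1, -97.3]
force: [-1.8, -2.4, 6.7]
opening: 0.0211
gripper_force: 30.0
```

step_arm --moves '[[[0.02, 0.2, 0, 0, 1.5], [0, 0, 0, 0, 1.5]]]'

```text
clock: 16.75
tool_pos: [0.5456, 0.0475, 0.0774]
orientation: [179.9, -0.2, -97.2]
force: [0.1, -12.3, 5.1]
opening: 0.0212
gripper_force: 30.0
```

step_arm --moves '[[[0.02, 0.2, 0, 0, 1.5], [0, 0, 0, 0, 1.5]]]'

```text
clock: 16.95
tool_pos: [0.5455, 0.0477, 0.0773]
orientation: [179.9, -0.3, -97.3]
force: [4.1, -22.6, 7.1]
opening: 0.0214
gripper_force: 30.0
```

step_arm --moves '[[[0.02, 0.2, 0, 0, 1.5], [0, 0, 0, 0, 1.5]]]'

```text
clock: 17.15
tool_pos: [0.5455, 0.0479, 0.0773]
orientation: [179.9, -0.5, -97.3]
force: [4.6, -30.9, 6.3]
opening: 0.0214
gripper_force: 30.0
```

step_arm --moves '[[[-0.05, -0.45, 0, 0, 1.5], [0, 0, 0, 0, 1.5], [0, 0, 0, 0, 5], [0, 0, 0, 0, 5], [0, 0, 0, 0, 5], [0, 0, 0, 0, 5], [0, 0, 2, 0, 5], [0, 0, 3, 0, 5], [0, 0, 3, 0, 5], [0, 0, 1, 0, 5]]]'

```text
clock: 18.15
tool_pos: [0.5475, 0.0499, 0.1701]
orientation: [-179.8, 0.1, -97.2]
force: [0.6, -0.5, 0.3]
opening: 0.0498
gripper_force: 0.0
```

step_arm --moves '[[[-0.1, -4, 0, 0, 0], [-0.1, -4, 0, 0, 0], [-0.1, -4, 0, 0, 0], [-0.1, -4, 0, 0, 0], [-0.1, -4, 0, 0, 0], [-0.1, -4.6, 0, 0, 0], [0, 0, 0, 0, 0], [0, 0, 0, 0, 0]]]'

```text
clock: 18.95
tool_pos: [0.5394, -0.1977, 0.1662]
orientation: [179.9, 0.0, -97.4]
force: [-0.2, 0.3, -0.7]
opening: 0.0004
gripper_force: 0.0
```

```bash
python3 -c "
from h import *
meas();o=ctrl.get_obs();print(o['tool_pos'],o['opening'])"
```

```text
top post 77 [-0.0003  0.0697] [[-0.0099, 0.0605], [0.01, 0.0787]]
top tin 369 [-0.0219  0.1393] [[-0.0808, 0.0797], [0.0695, 0.166]]
scene tab 55 [ 0.0293 -0.1138] [[0.0179, -0.1173], [0.0377, -0.11]]
scene post 123 [0.0064 0.0672] [[-0.004, 0.0588], [0.0152, 0.0781]]
scene tin 586 [0.0138 0.1218] [[-0.0753, 0.0669], [0.0749, 0.1653]]
[ 0.53980017 -0.19626542  0.16652599] 0.0004641935684735245
```

step_arm --moves '[[[0, 0, -3, 0, 0], [0, 0, -3, 0, 0], [0, 0, -3, 0, 0], [0, 0, -1.6, 0, 0], [0, 0, -1, 0, 0], [0.2, 1, 0, 0, 0], [0.15, 1, 0, 0, 0], [0.15, 1, 0, 0, 0], [0, 0, 0, 0, 0]]]'

```text
clock: 19.95
tool_pos: [0.546, -0.1652, 0.0521]
orientation: [-179.9, 0.0, -97.2]
force: [-0.4, -0.3, 0.6]
opening: 0.0003
gripper_force: 0.0
```

step_arm --moves '[[[0, 0.3, 0, 0, 0], [-0.01, 0.3, 0, 0, 0], [-0.01, 0.3, 0, 0, 0], [-0.01, 0.3, 0, 0, 0], [0, 0, 0, 0, 0]]]'

```text
clock: 20.45
tool_pos: [0.5446, -0.155, 0.0511]
orientation: [-180.0, -0.0, -97.3]
force: [0.3, -3.2, 1.7]
opening: 0.0002
gripper_force: 1.3
```

```bash
python3 -c "
from h import *
meas(('scene',))"
```

```text
scene post 127 [0.007  0.0671] [[-0.004, 0.0591], [0.0155, 0.078]]
scene tin 574 [0.014  0.1219] [[-0.0755, 0.0677], [0.0749, 0.1656]]
```

Bar still in place, wedge sliding. I'll continue gently.

step_arm --moves '[[[-0.01, 0.2, 0, 0, 0], [-0.01, 0.2, 0, 0, 0], [-0.01, 0.2, 0, 0, 0], [0, 0, 0, 0, 0]]]'

```text
clock: 20.9
tool_pos: [0.5443, -0.1486, 0.0509]
orientation: [180.0, 0.0, -97.3]
force: [-1.2, -3.1, 1.5]
opening: 0.0003
gripper_force: 1.6
```

step_arm --moves '[[[-0.01, 0.2, 0, 0, 0], [-0.01, 0.2, 0, 0, 0], [0, 0, 0, 0, 0]]]'

```text
clock: 21.2
tool_pos: [0.5443, -0.1453, 0.0511]
orientation: [-180.0, -0.0, -97.3]
force: [0.4, -7.3, 2.9]
opening: 0.0005
gripper_force: 3.9
```

```bash
python3 -c "
from h import *
meas(('scene',))"
```

```text
scene post 124 [0.0069 0.0677] [[-0.0044, 0.0588], [0.015, 0.0781]]
scene tin 582 [0.0143 0.1244] [[-0.0757, 0.0657], [0.0747, 0.1656]]
```

step_arm --moves '[[[-0.01, 0.2, 0, 0, 0], [0, 0, 0, 0, 0]]]'

```text
clock: 21.45
tool_pos: [0.5443, -0.1442, 0.0512]
orientation: [-180.0, -0.1, -97.2]
force: [1.4, -13.7, 2.2]
opening: 0.0003
gripper_force: 6.8
```

step_arm --moves '[[[-0.01, 0.2, 0, 0, 0], [0, 0, 0, 0, 0]]]'

```text
clock: 21.65
tool_pos: [0.5443, -0.1432, 0.0513]
orientation: [-180.0, -0.2, -97.2]
force: [2.1, -20.0, 0.4]
opening: 0.0002
gripper_force: 9.9
```

```bash
python3 -c "
from h import *
meas(('scene',))"
```

```text
scene post 127 [0.0071 0.0675] [[-0.005, 0.059], [0.0149, 0.0784]]
scene tin 594 [0.0129 0.1225] [[-0.0752, 0.0664], [0.075, 0.1654]]
```

step_arm --moves '[[[0, 0.2, 0, 0, 0], [0, 0, 0, 0, 0], [0, 0, 0, 0, 0]]]'

```text
clock: 22.0
tool_pos: [0.5443, -0.1422, 0.0514]
orientation: [-180.0, -0.2, -97.2]
force: [2.9, -25.7, 0.3]
opening: 0.0007
gripper_force: 12.8
```

step_arm --moves '[[[0, -0.3, 0, 0, 0], [0, -0.3, 0, 0, 0], [0, -0.3, 0, 0, 0], [0, -0.3, 0, 0, 0], [0, 0, 0, 0, 0]]]'

```text
clock: 22.5
tool_pos: [0.5439, -0.1507, 0.0507]
orientation: [180.0, 0.0, -97.3]
force: [-0.0, -0.2, -0.3]
opening: 0.0006
gripper_force: 0.0
```

```bash
python3 -c "
from h import *
meas(('scene',))"
```

```text
scene post 125 [0.0071 0.067 ] [[-0.0043, 0.0585], [0.0153, 0.0774]]
scene tin 583 [0.0134 0.1257] [[-0.0754, 0.069], [0.0748, 0.1656]]
```

The bar is unchanged and the fingers are free. I'll retreat and check.

step_arm --moves '[[[0, -1, 0, 0, 0], [0, -1, 0, 0, 0], [0, 0, 3, 0, 0], [0, 0, 4, 0, 0], [0, 0, 4, 0, 0], [0, -4, 2, 0, 0], [0, -4, 0, 0, 0], [0, -4, 0, 0, 0], [0, 0, 0, 0, 0], [0, 0, 0, 0, 0]]]'

```text
clock: 23.55
tool_pos: [0.5432, -0.2924, 0.1804]
orientation: [180.0, 0.0, -97.4]
force: [0.1, -0.4, 0.2]
opening: 0.0005
gripper_force: 0.0
```

```bash
python3 -c "
from h import *
meas()
p,_,_=snap('top');q,_,_=snap('scene')
f=lambda x:cv2.resize(x,(640,300),interpolation=cv2.INTER_CUBIC)
cv2.imwrite('pics/f.png',np.vstack([f(p[135:225,225:417]),f(q[215:335,150:406])]))"
```

```text
top post 79 [-0.0008  0.0688] [[-0.0102, 0.0592], [0.0099, 0.0784]]
top tin 437 [-0.0075  0.1209] [[-0.0806, 0.0796], [0.0699, 0.166]]
scene tab 109 [ 0.0263 -0.1018] [[0.0149, -0.1085], [0.0354, -0.0949]]
scene post 123 [0.0069 0.0665] [[-0.0038, 0.0584], [0.0148, 0.0772]]
scene tin 579 [0.0135 0.1229] [[-0.0754, 0.0684], [0.075, 0.1653]]
```

View pics/f.png

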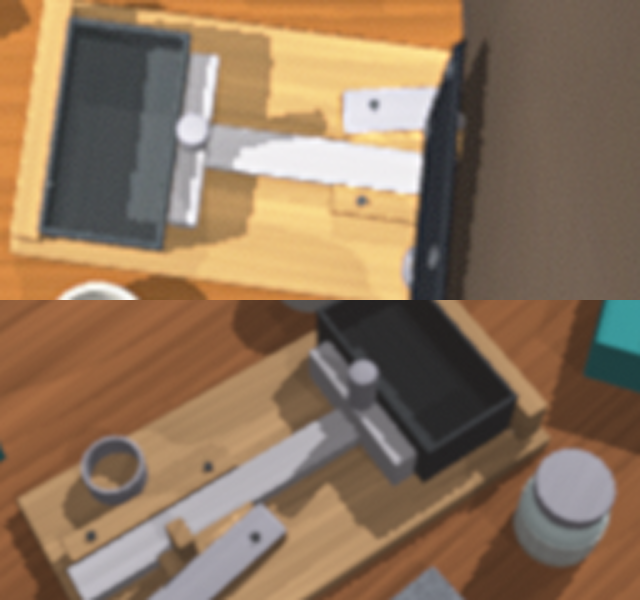

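```bash
cat >> h.py <<'E'
def fine():
  for n in('top','scene'):
    r=[]
    for _ in range(8):
      p,d,i=snap(n); W=cloud(d,i); L=(W[...,:2]-[.5336,-.0213])@np.array([[.9914,.1305],[-.1305,.9914]]);z=W[...,2]
      b=lambda lo,hi,x0,x1,y0,y1:(z>lo)&(z<hi)&(L[...,0]>x0)&(L[...,0]<x1)&(L[...,1]>y0)&(L[...,1]<y1)
      r.append([L[b(.09,.11,-.03,.03,.03,.1)][:,1].mean(),L[b(.05,.065,-.06,-.015,.05,.078)][:,1].mean()])
    r=np.array(r)*1000; print(n,r.mean(0).round(2),r.std(0).round(2))
E
python3 -c "
from h import *
fine(); W=None
print(ctrl.get_obs()['clock'])"
```

```text
top [68.87 68.47] [0.11 0.04]
scene [67.28 66.73] [0.08 0.12]
24.55
```

step_arm --moves '[[[0, 0, 0, 0, 0], [0, 0, 0, 0, 0], [0, 0, 0, 0, 0], [0, 0, 0, 0, 0], [0, 0, 0, 0, 0], [0, 0, 0, 0, 0], [0, 0, 0, 0, 0], [0, 0, 0, 0, 0]]]'

```text
clock: 25.35
tool_pos: [0.5439, -0.2908, 0.1809]
orientation: [-180.0, -0.0, -97.3]
force: [0.1, 0.7, -0.8]
opening: 0.0003
gripper_force: 0.0
```

```bash
python3 -c "
from h import *
fine()
# edge profile across tin wall / crosshead, top view, averaged
p=np.mean([snap('top')[0].astype(float) for _ in range(4)],0)
for v in(157,162,167,184,190,196): print(v,p[v,268:296].mean(1).round().astype(int).tolist())"
```

```text
top [68.93 68.47] [0.11 0.03]
scene [67.2  66.83] [0.09 0.06]
157 [73, 91, 102, 104, 102, 102, 102, 100, 101, 102, 102, 100, 93, 133, 170, 180, 180, 177, 191, 234, 245, 213, 154, 140, 142, 142, 143, 142]
162 [90, 101, 104, 103, 102, 101, 100, 101, 100, 101, 102, 93, 116, 161, 179, 182, 178, 189, 229, 243, 224, 163, 135, 138, 140, 141, 140, 140]
167 [91, 102, 104, 102, 101, 101, 100, 101, 103, 108, 98, 101, 146, 174, 181, 178, 175, 190, 232, 240, 190, 128, 120, 129, 131, 131, 133, 133]
184 [110, 107, 108, 106, 108, 108, 107, 105, 93, 112, 148, 162, 163, 160, 159, 174, 212, 202, 169, 160, 165, 166, 169, 172, 175, 179, 194, 234]
190 [107, 106, 107, 108, 106, 101, 103, 93, 110, 156, 170, 164, 160, 172, 218, 236, 222, 167, 127, 122, 125, 125, 125, 124, 125, 123, 124, 124]
196 [107, 105, 106, 108, 109, 110, 98, 104, 153, 180, 183, 178, 166, 174, 219, 229, 180, 132, 126, 136, 140, 141, 142, 141, 143, 143, 143, 144]
```

```bash
python3 -c "
from h import *
p=np.mean([snap('top')[0].astype(float) for _ in range(4)],0)
a=cv2.resize(cv2.imread('pics/a3.png'),(210,115),interpolation=cv2.INTER_AREA).astype(float)
q=p[125:240,220:430]
for v in(46,48,50,52,56,58): print(v,a[v,52:72].mean(1).round().astype(int).tolist(),'\n  ',q[v,52:72].mean(1).round().astype(int).tolist())
for n,s in(('post',(42,56,56,64)),('tin',(30,82,18,30))):
  y0,y1,x0,x1=s; A=a[y0:y1,x0:x1].mean(2).astype(np.float32);B=q[y0:y1,x0:x1].mean(2).astype(np.float32); print(n,cv2.phaseCorrelate(A,B))
"
```

```text
46 [114, 113, 114, 113, 109, 127, 182, 229, 239, 239, 237, 237, 236, 214, 153, 98, 85, 89, 92, 94] 
   [107, 108, 107, 107, 103, 110, 152, 208, 231, 232, 230, 229, 227, 224, 212, 172, 130, 118, 129, 134]
48 [114, 114, 114, 117, 123, 152, 218, 242, 241, 239, 239, 238, 239, 231, 175, 105, 85, 89, 92, 94] 
   [108, 108, 109, 108, 104, 130, 203, 234, 234, 232, 232, 231, 229, 227, 215, 171, 156, 174, 184, 180]
50 [112, 114, 112, 113, 113, 132, 199, 239, 245, 243, 241, 241, 242, 233, 182, 115, 88, 90, 91, 93] 
   [107, 108, 107, 106, 104, 116, 184, 232, 238, 237, 236, 233, 233, 228, 198, 161, 167, 184, 186, 186]
52 [113, 114, 113, 111, 107, 106, 143, 186, 212, 223, 225, 221, 204, 171, 127, 95, 86, 89, 90, 93] 
   [106, 108, 108, 105, 103, 94, 124, 170, 202, 217, 222, 217, 201, 171, 136, 145, 173, 183, 185, 183]
56 [113, 114, 116, 115, 105, 109, 146, 168, 169, 167, 165, 181, 221, 227, 184, 124, 91, 86, 90, 95] 
   [106, 108, 110, 109, 96, 94, 135, 160, 162, 158, 153, 167, 213, 227, 186, 165, 176, 182, 183, 181]
58 [114, 112, 111, 110, 104, 124, 156, 171, 171, 170, 168, 186, 221, 213, 180, 138, 99, 87, 90, 93] 
   [108, 106, 106, 106, 94, 105, 144, 163, 163, 162, 158, 173, 214, 214, 184, 176, 184, 184, 182, 183]
post ((0.46803405887819194, 0.4560095501817285), 1.0193956166505813)
tin ((0.07632437203212117, -0.010456031897735585), 0.9926752010245382)
```

Compared with the seated picture, the crosshead edge has shifted about 0.25 px, roughly 0.6 mm back. The wedge apparently drags the bar as it relaxes. I'll press the bar home from behind the post with shut fingers, then re-press the wedge lightly.

step_arm --moves '[[[0, 4.5, 0, 0, 0], [0, 4.5, 0, 0, 0], [0, 4.5, 0, 0, 0], [0, 4.5, 0, 0, 0], [0, 4.5, 0, 0, 0], [-0.1, 4.5, 0, 0, 0], [0, 4.2, -1, 0, 0], [0, 0, -3, 0, 0], [0, 0, -3, 0, 0], [0, 0, -3, 0, 0]]]'

```text
clock: 27.55
tool_pos: [0.5431, 0.022, 0.0803]
orientation: [-179.9, 0.0, -97.2]
force: [0.3, -0.1, -0.1]
opening: 0.0006
gripper_force: 0.0
```

step_arm --moves '[[[0, 0, -0.4, 0, 0], [0.03, 0.3, 0, 0, 0], [0.03, 0.2, 0, 0, 0], [0, 0, 0, 0, 0], [0, 0, 0, 0, 0]]]'

```text
clock: 28.05
tool_pos: [0.5434, 0.0255, 0.0781]
orientation: [-180.0, -0.0, -97.3]
force: [-0.0, -4.9, -3.1]
opening: 0.0008
gripper_force: 2.3
```

step_arm --moves '[[[0.02, 0.2, 0, 0, 0], [0, 0, 0, 0, 0]]]'

```text
clock: 28.25
tool_pos: [0.5434, 0.0262, 0.0781]
orientation: [180.0, -0.1, -97.3]
force: [0.5, -12.5, -2.7]
opening: 0.0
gripper_force: 5.4
```

step_arm --moves '[[[0.02, 0.2, 0, 0, 0], [0, 0, 0, 0, 0]]]'

```text
clock: 28.45
tool_pos: [0.5433, 0.0266, 0.0781]
orientation: [179.9, -0.3, -97.3]
force: [2.7, -21.2, -2.7]
opening: 0.0005
gripper_force: 9.5
```

step_arm --moves '[[[0.02, 0.2, 0, 0, 0], [0, 0, 0, 0, 0]]]'

```text
clock: 28.65
tool_pos: [0.5432, 0.0269, 0.0781]
orientation: [179.9, -0.4, -97.3]
force: [4.6, -31.3, -1.7]
opening: 0.0005
gripper_force: 14.0
```

```bash
python3 -c "
from h import *
meas(('scene',))"
```

```text
scene tab 107 [ 0.0259 -0.1014] [[0.0146, -0.1078], [0.0352, -0.0943]]
scene post 9 [0.0211 0.047 ] [[0.0196, 0.0389], [0.0223, 0.0505]]
scene tin 255 [0.0687 0.1611] [[-0.0184, 0.0816], [0.0752, 0.1657]]
```

step_arm --moves '[[[0, -0.3, 0, 0, 0], [0, -0.3, 0, 0, 0], [0, -0.5, 0, 0, 0], [0, -1, 3, 0, 0], [0, -4, 4, 0, 0], [0, -4.5, 0, 0, 0], [0, -4.5, 0, 0, 0], [0, -4.5, 0, 0, 0], [0, -3.5, 0, 0, 0], [0, 0, 0, 0, 0]]]'

```text
clock: 29.7
tool_pos: [0.5448, -0.1975, 0.1433]
orientation: [-179.9, -0.0, -97.5]
force: [1.1, -0.8, 0.6]
opening: 0.0006
gripper_force: 0.0
```

```bash
python3 -c "
from h import *
fine();o=ctrl.get_obs();print(o['tool_pos'],o['clock'])"
```

```text
top [71.36 66.91] [1.1  0.87]
scene [67.26 66.7 ] [0.11 0.08]
[ 0.54414943 -0.19409458  0.14223785] 30.5
```

The scene reading is back at the same bar position (67.3 mm), so the wedge locks but leaves a residual gap of about 0.6 mm from over-pushing to 26 N. 17 s are left, so I'll redo it quickly: loosen, reseat, and wedge with a lighter push.

step_arm --moves '[[[0.2, 4.5, 0, 0, 0], [0.2, 4.5, 0, 0, 0], [0.1, 0.8, -2, 0, 0], [0, 0, -3.5, 0, 0], [0, 0, -3.5, 0, 0], [0, 0, 0, 0, 0], [0.03, -0.7, 0, 0, 0], [0.03, -0.6, 0, 0, 0], [0.02, -0.5, 0, 0, 0], [0.02, -0.4, 0, 0, 0]]]'

```text
clock: 31.5
tool_pos: [0.5512, -0.1185, 0.0538]
orientation: [-179.8, 0.1, -97.3]
force: [0.4, 4.4, 3.1]
opening: 0.0008
gripper_force: 2.1
```

step_arm --moves '[[[0.02, -0.4, 0, 0, 0], [0, 0, 0, 0, 0]]]'

```text
clock: 31.7
tool_pos: [0.5511, -0.1227, 0.0531]
orientation: [-179.9, 0.0, -97.3]
force: [-0.3, 0.9, 0.2]
opening: 0.0006
gripper_force: 0.6
```

Loosened. Now I'll go behind the post and reseat the bar.

step_arm --moves '[[[0, 0.3, 2, 0, 0], [0, 1, 3, 0, 0], [-0.3, 4.5, 2, 0, 0], [-0.3, 4.5, 0, 0, 0], [-0.2, 3.2, 0, 0, 0], [0, 0, -2.5, 0, 0], [0, 0, -2, 0, 0], [0.03, 0.3, 0, 0, 0], [0.03, 0.3, 0, 0, 0], [0.03, 0.3, 0, 0, 0]]]'

```text
clock: 32.7
tool_pos: [0.544, 0.0219, 0.0783]
orientation: [-179.9, 0.0, -97.3]
force: [-0.1, -0.5, -0.9]
opening: 0.0002
gripper_force: 0.0
```

step_arm --moves '[[[0.02, 0.2, 0, 0, 0], [0, 0, 0, 0, 0]]]'

```text
clock: 32.9
tool_pos: [0.5439, 0.0239, 0.0781]
orientation: [-179.9, 0.0, -97.3]
force: [0.1, -0.6, -0.0]
opening: 0.0004
gripper_force: 0.3
```

step_arm --moves '[[[0.03, 0.2, 0, 0, 0], [0.03, 0.2, 0, 0, 0], [0, 0, 0, 0, 0]]]'

```text
clock: 33.2
tool_pos: [0.5438, 0.0262, 0.0778]
orientation: [180.0, -0.1, -97.3]
force: [1.2, -11.1, 3.9]
opening: 0.0003
gripper_force: 4.8
```

step_arm --moves '[[[0.02, 0.3, 0, 0, 0], [0, 0, 0, 0, 0]]]'

```text
clock: 33.4
tool_pos: [0.5436, 0.0267, 0.0778]
orientation: [179.9, -0.3, -97.3]
force: [4.2, -24.2, 4.5]
opening: 0.0007
gripper_force: 10.9
```

step_arm --moves '[[[0, -0.6, 0, 0, 0], [0, -0.5, 0, 0, 0], [0, -1, 3, 0, 0], [0, -4.5, 2, 0, 0], [0, -4.5, 0, 0, 0], [0, -4.5, 0, 0, 0], [0.1, -4.2, 0, 0, 0], [0, 0, -3, 0, 0], [0, 0, -3, 0, 0], [0, 0, -1.6, 0, 0]]]'

```text
clock: 34.4
tool_pos: [0.5442, -0.1673, 0.0491]
orientation: [179.9, 0.0, -97.4]
force: [0.2, 0.4, 0.5]
opening: 0.0005
gripper_force: 0.0
```

```bash
python3 -c "
from h import *
fine();o=ctrl.get_obs();print(o['tool_pos'],o['clock'],o['force'])"
```

```text
top [nan nan] [nan nan]
scene [67.73 67.06] [0.06 0.09]
[ 0.54522506 -0.16716678  0.05136601] 35.2 [0.21928494 0.25688556 0.74120592]h.py:25: RuntimeWarning: Mean of empty slice.
  r.append([L[b(.09,.11,-.03,.03,.03,.1)][:,1].mean(),L[b(.05,.065,-.06,-.015,.05,.078)][:,1].mean()])
  ret = ret.dtype.type(ret / rcount)
```

Seated reads 67.73, against 67.25 before, so the previous gap was about 0.5 mm. Now the lighter wedge push.

step_arm --moves '[[[0, 0.5, 0, 0, 0], [-0.01, 0.4, 0, 0, 0], [-0.01, 0.3, 0, 0, 0], [-0.01, 0.3, 0, 0, 0], [-0.01, 0.2, 0, 0, 0], [-0.01, 0.2, 0, 0, 0], [-0.01, 0.2, 0, 0, 0], [0, 0, 0, 0, 0]]]'

```text
clock: 36.0
tool_pos: [0.5446, -0.1461, 0.0513]
orientation: [180.0, -0.0, -97.3]
force: [-0.2, -4.2, 0.8]
opening: 0.0
gripper_force: 2.1
```

step_arm --moves '[[[-0.01, 0.2, 0, 0, 0], [0, 0, 0, 0, 0]]]'

```text
clock: 36.2
tool_pos: [0.5446, -0.1449, 0.0514]
orientation: [-180.0, -0.1, -97.3]
force: [-0.2, -9.3, 0.0]
opening: 0.0006
gripper_force: 4.6
```

step_arm --moves '[[[-0.01, 0.2, 0, 0, 0], [0, 0, 0, 0, 0]]]'

```text
clock: 36.4
tool_pos: [0.5446, -0.1439, 0.0516]
orientation: [-180.0, -0.1, -97.3]
force: [0.2, -15.7, -1.1]
opening: 0.0004
gripper_force: 7.6
```

step_arm --moves '[[[0, 0.15, 0, 0, 0], [0, 0, 0, 0, 0], [0, 0, 0, 0, 0]]]'

```text
clock: 36.7
tool_pos: [0.5446, -0.1432, 0.0517]
orientation: [-180.0, -0.2, -97.3]
force: [1.4, -20.7, -1.9]
opening: 0.0005
gripper_force: 10.0
```

20.7 N is enough. I'll release slowly and retreat.

step_arm --moves '[[[0, -0.2, 0, 0, 0], [0, -0.2, 0, 0, 0], [0, -0.3, 0, 0, 0], [0, -1, 0, 0, 0], [0, -1, 2, 0, 0], [0, 0, 4, 0, 0], [0, -3, 4, 0, 0], [0, -4, 0, 0, 0], [0, -3, 0, 0, 0], [0, 0, 0, 0, 0]]]'

```text
clock: 37.7
tool_pos: [0.5442, -0.2707, 0.1514]
orientation: [-180.0, -0.0, -97.4]
force: [-0.8, 0.2, -1.1]
opening: 0.0006
gripper_force: 0.0
```

```bash
python3 -W ignore -c "
from h import *
fine();meas(('scene',));o=ctrl.get_obs();print(o['tool_pos'],o['clock'],o['force'])"
```

```text
top [69.55 68.62] [0.08 0.08]
scene [67.69 67.08] [0.08 0.12]
scene tab 109 [ 0.0264 -0.1025] [[0.0147, -0.109], [0.0355, -0.0954]]
scene post 126 [0.0068 0.0673] [[-0.0041, 0.0589], [0.0151, 0.0781]]
scene tin 582 [0.0138 0.1226] [[-0.0756, 0.0661], [0.0749, 0.1655]]
[ 0.54442082 -0.26765142  0.15127485] 38.55 [ 0.14677312 -0.90626483  0.30970439]
```

The bar is unchanged (67.69 against 67.73 seated), and the tab is at the same jammed place. I'll hand it in.

```bash
python3 -c "
from h import *
print(close_job())"
```

```text
the job is handed in; nothing more can be done
None
```

The loaf tin is clamped square against the fence, the wedge was pushed home at about 21 N with the bar holding its place, and the arm is clear; I handed the job in at about 38.6 s. It took three tries, because pushing the wedge at 58 N and then 26 N had left gaps of about 6 mm and 0.5 mm.

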